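Load the jar clamp and hold its ratchet lever at four clicks

TASK

Load the jar clamp on the bench: of the two jars standing on the bench to its left, stand the blue-capped one in the pocket marked with one dot and let go of it, then stand the red-capped one in the pocket marked with two dots and let go. Then take the clamp's lever by its upright red handle and swing it away from you exactly four clicks (feel each tooth slip past the pawl), never on to a fifth; finish while still holding the handle there, because the lever springs back if released. Leave the plaster cast, the purple silicone key and the black polishing cone where they stand.

Things in the scene. Friction and masses are not known exactly. Their poses are not given: they have to be found in the camera images.
- jar_blue: loose white jar with a blue screw cap, 48 mm diameter (cap 46 mm), 62 mm high, about 0.16 kg, stands upright; origin at the centre of its foot
- jar_red: loose white jar with a red screw cap, 40 mm diameter (cap 38 mm), 57 mm high, about 0.14 kg, stands upright; origin at the centre of its foot
- clamp: jar clamp fixed to the bench: slab 165 x 365 x 6 mm; aluminium pocket block 75 x 210 mm (top 22 mm up) on the robot's side; behind it a blue jaw bar (top 42 mm up); at the right end a toothed disc and lever. Origin at bench height, x away from the robot, y along the row to pocket 1. In it pocket 1 is at (-0.02, 0.10), pocket 2 at (-0.02, 0.0), the lever axis at (0.03, -0.13)
- pocket_1 (a point): centre of the floor of pocket 1 (one red dot in front of it): round hole of 52 mm diameter, 16 mm deep, floor 6 mm above the bench; axes as the clamp's. The jaw's two rubber pads stand 25 mm behind each jar while the lever rests, so grip jars along the clamp's y; at four clicks they press each jar towards the robot with about 1.5 N
- pocket_2 (a point): centre of the floor of pocket 2 (two red dots in front of it), a round hole of 44 mm diameter, 16 mm deep, its floor 6 mm above the bench; axes as the clamp's
- lever_axis (a point): point on the vertical axis of the lever, at bench height; axes as the clamp's
- lever_handle: the upright red handle on the lever: round post 18 mm in diameter (22 mm at its foot), 66 mm high, 95 mm from the lever axis; a sleeve that turns freely on its own axis; origin at the centre of its foot, 50 mm above the bench, z up
- handle_top (a point): centre of the flat top of the red handle, 116 mm above the bench
- lever (a joint): lever angle (rad): 0 at rest, arm 123 deg clockwise (from above) of the clamp's x; grows as the handle swings anticlockwise, away from the robot. A click = a tooth slipping past the pawl: click 1 at 0.30, 2 at 0.51, 3 at 0.72, 4 at 0.93, 5 at 1.14; stop at 1.5. A spring always pulls back to 0. Push at the handle 3 to 9 N: highest 0.07 before each click, lowest just after it
- cast_white: bystander: white plaster jaw cast, 66 x 70 x 47 mm, loose; origin at the centre of its underside
- silicone_key: bystander: purple curved silicone piece, 37 x 66 x 15 mm, loose; origin at the centre of its underside
- eraser_polisher: bystander: black felt polishing cone, 25 x 25 x 30 mm, loose; origin at the centre of its underside
Not all that is in view belongs to the job. Of the things like the jar_red, leave any that is green; of the rest the larger one is meant.

How it is judged:
By the outcome, as a careful person would: the job done as asked, in the order asked, and still so for the second after the job is handed in, while the arm keeps its last pose, push and grip.
It also fails if it takes over 67 s, if anything falls off the work surface, if the arm or the gripper's body presses on something with over 40 N, if the wrist force passes 120 N, or if a joint passes its speed limit or range.

ROBOT

A 6-joint arm with a two-finger parallel gripper is mounted at the origin on a cart in front of the work surface, level with it; the furniture and walls round the work are solid. World frame = base frame: x ahead of the robot, y to its left, z up, the work surface at z = 0. Lengths are in mm, angles in rad, forces in N, time in s.
With the tool pointing down it reaches from about 300 to 775 mm from the base axis. Payload 14.6 kg.
Tool frame: the origin (TCP) lies between the finger pads; the fingertips stand 8 mm ahead of it and the grasp point (between the pads) lies 11 mm behind it; y points along the fingers, x is the direction in which the jaws open and shut, and the axes are right-handed (so a half turn about y gives the same grasp; the last joint's range is limited). The gripper opens to 94 mm and grips with 3 to 60 N. Pads are 16 mm wide; open, the fingers measure 119 mm over their backs; the gripper's body (75 mm by 177 mm) begins 78 mm behind the grasp point.
Start: joints at [1.156, 0.3, 1.521, -0, 1.321, -0.067], TCP at [187.454, 517.059, 213.446] pointing down, gripper open.
Joint ranges: [-3.03, 3.03], [-0.79, 2.21], [0.23, 2.52], [-1.04, 4.18], [0, 3.07], [-2.55, 2.55]. Speed limits (rad/s): [2.22, 2.22, 2.57, 3.14, 3.14, 3.14].

INTERFACE

Orientations are given as [roll, pitch, yaw] about the fixed x, y, z axes, in that order (R = Rz(yaw) Ry(pitch) Rx(roll)).
In Python, from cell import read_state, imaging, order gives the robot as it stands. The module is installed in compiled form; this text tells all that it offers.
- The arm moves only by the shell command python3 -m handwheel 'ROWS' [FORCE]. ROWS is JSON, a list that holds one entry, the list of rows, each a list of 7 numbers: the shift along the tool's x, y, z in mm, then the turn, a rotation vector about the tool's x, y, z in degrees, then the opening, from -1 (shut) to 1 (fully open), so that 0 is half open. A call has 1 to 5 rows; each row is the pose to reach, as a shift and turn from the pose measured when the call began, along the tool's axes at that moment; what a row does not reach only later rows make up. A row lasts 1/12 s, in which the tool goes at most 41.7 mm and 7.16 degrees, less where a joint would pass 70% of its speed; a pose out of reach is approached as far as the arm can. A call with a gripper value outside its range is refused whole. The fingers move at their own pace and stop on an object; FORCE is the grip in N (left out, the last holds). Time passes only in rows, so rows that repeat a pose let the fingers close. It gives the time, the measured TCP pose, the force and the opening at its end, in the units of the state.
- read_state(): the state, without advancing time (a new reading comes with each control period).
- imaging.camera(name): name is "scene" or "side" or "wrist"; returns (picture, depth): 420x560x3 uint8, red, green, blue; 420x560 float32, mm along the optical axis (not along the pixel's ray), 0 where there is no reading.
- imaging.get_calibration(name): a dict with "mtx" (3x3 intrinsics, pixels), "world_from_camera" (4x4, takes a point from camera to world coordinates); the wrist camera has in their place "hand_eye" (4x4, takes a point from camera to tool coordinates, whose origin is the TCP and whose axes are the tool frame's). Camera axes: x right, y down, z forward; pixel columns grow to the right and rows downward; lengths in mm; the calibration is good to about 2 mm. A picture is of the moment at which its call begins: read the wrist's pose just before it. get_calibration takes no time and is no camera call.
- order.sign_off(): hands the job in, once; it reports no verdict.
The state is a dict: "clock": time; "joints": joint angles; "qd": joint speeds; "effort": joint torques, N m; "eef_pos": TCP position; "eef_rot": TCP orientation; "wrist_force": force on the tool from outside, world axes, zero at the start; "moment": the same for the moment, N m; "finger_gap": finger opening in mm.
Only numpy, scipy, OpenCV 4.12 (cv2) and the standard library are available. Lean on these libraries where they do the work, as an engineer would, in place of code of your own. Each camera call takes 0.05 s, during which the arm holds its last target.

## Working session

There is one attempt and no reset: what is moved stays moved. The work goes in short steps, Python scripts to look and compute and a shell command to move; the robot and the scene stay as the last step left them, time stands still between calls to the robot, and variables do not carry over. Pictures are saved under pics/ and viewed, and the job is handed in when it is done.

```bash
mkdir -p pics; python3 - <<'E'
from cell import read_state, imaging
import cv2,numpy as np
print(read_state())
for n in ["scene","side","wrist"]:
    p,d=imaging.camera(n); cv2.imwrite(f"pics/{n}0.png",p[:,:,::-1]); np.savez(f"{n}0.npz",p=p,d=d)
    c=imaging.get_calibration(n); print(n,{k:np.round(v,3).tolist() for k,v in c.items()})
E
```

```text
{'clock': 0.0, 'joints': array([ 1.15636588e+00,  3.00478658e-01,  1.52160025e+00, -7.09143216e-06,
        1.32066819e+00, -6.65720178e-02]), 'qd': array([ 0.00081336, -0.00048492, -0.00026503,  0.00054282, -0.00178262,
       -0.00040278]), 'effort': array([ 7.47041622e-05, -5.31801081e+01, -3.52738810e+01,  7.07524410e-02,
        2.43816606e-02,  6.87772672e-05]), 'eef_pos': array([187.37452735, 516.82860963, 212.87406321]), 'eef_rot': array([-1.57072638e+00,  1.15234052e-03,  1.22293969e+00]), 'wrist_force': array([-0.21647845,  0.24757458, -0.40845301]), 'moment': array([0.04999601, 0.01607204, 0.0060893 ]), 'finger_gap': 93.88714834304595}
scene {'mtx': [[511.3, 0.0, 280.544], [0.0, 511.3, 210.641], [0.0, 0.0, 1.0]], 'world_from_camera': [[0.644, -0.338, 0.686, -305.962], [-0.765, -0.273, 0.584, -713.348], [-0.01, -0.901, -0.434, 665.118], [0.0, 0.0, 0.0, 1.0]]}
side {'mtx': [[483.164, 0.0, 286.559], [0.0, 483.164, 211.529], [0.0, 0.0, 1.0]], 'world_from_camera': [[-0.937, -0.188, 0.295, 240.099], [-0.35, 0.529, -0.773, 956.263], [-0.01, -0.828, -0.561, 770.568], [0.0, 0.0, 0.0, 1.0]]}
wrist {'mtx': [[357.874, 0.0, 287.52], [0.0, 357.874, 205.59], [0.0, 0.0, 1.0]], 'hand_eye': [[1.0, -0.001, 0.001, 0.851], [-0.001, -0.232, 0.973, -170.303], [-0.0, -0.973, -0.232, 67.183], [0.0, 0.0, 0.0, 1.0]]}
```

View pics/scene0.png

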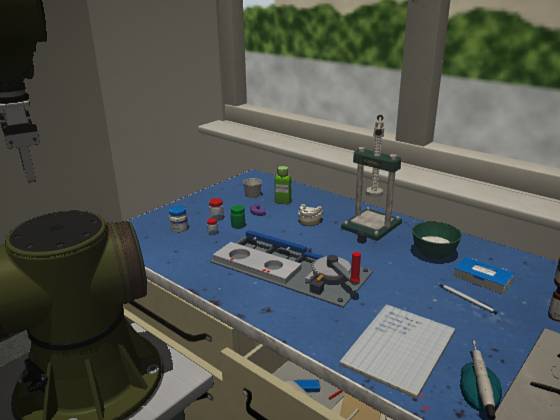

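View pics/side0.png

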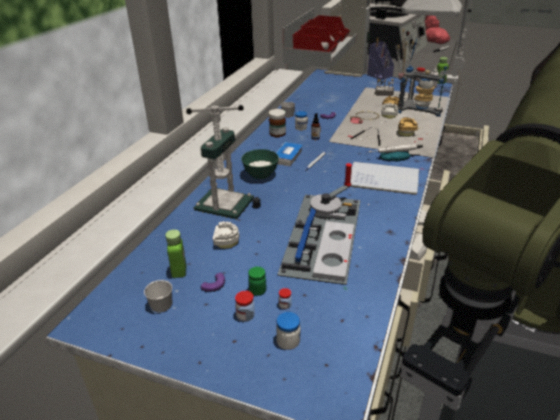

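View pics/wrist0.png

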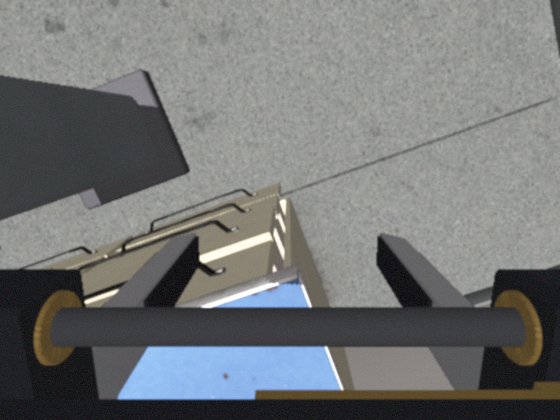

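Scene shows the blue jar at (178,218), large red jar (216,208), small red decoy (212,227), a green one (238,216), clamp with two pockets (238,255),(270,265), and the red handle at (356,267). Side confirms: blue (288,330), large red (244,305), small red (285,297), clamp pockets (338,235),(331,260).

```bash
cat > h.py <<'E'
import numpy as np,cv2
from cell import imaging
def ray(n,uv,z):
    c=imaging.get_calibration(n);K=c["mtx"];T=c["world_from_camera"]
    d=T[:3,:3]@np.linalg.inv(K)@np.array([uv[0],uv[1],1.]);o=T[:3,3]
    return o+d*(z-o[2])/d[2]
def hsv(p): return cv2.cvtColor(p,cv2.COLOR_RGB2HSV)
def blobs(m,amin=15):
    n,l,s,c=cv2.connectedComponentsWithStats(m.astype(np.uint8))
    return [(s[i].tolist(),c[i].round(1).tolist()) for i in range(1,n) if s[i][4]>=amin]
E
python3 - <<'E'
from h import *
for n in ["scene","side"]:
    p=np.load(f"{n}0.npz")["p"];h=hsv(p).astype(int)
    red=((h[...,0]<6)|(h[...,0]>174))&(h[...,1]>170)&(h[...,2]>90)
    blue=(h[...,0]>98)&(h[...,0]<112)&(h[...,1]>190)&(h[...,2]>120)
    print(n)
    for s,c in blobs(red,4): print(' red',s,c)
    for s,c in blobs(blue,15): print(' blue',s,c)
    g={"scene":(150,180,260,140),"side":(200,180,180,180)}[n]
    x,y,w,hh=g
    cv2.imwrite(f"pics/{n}_crop.png",cv2.resize(p[y:y+hh,x:x+w,::-1],None,fx=3,fy=3,interpolation=cv2.INTER_CUBIC))
E
```

```text
scene
 red [210, 199, 12, 6, 62] [215.2, 201.3]
 red [207, 218, 10, 6, 40] [211.4, 220.3]
 red [350, 252, 11, 30, 155] [355.3, 266.9]
 red [230, 258, 3, 2, 4] [231.2, 258.8]
 red [329, 390, 13, 9, 27] [335.0, 393.8]
 blue [169, 206, 16, 7, 88] [176.8, 208.9]
 blue [247, 231, 58, 18, 101] [275.5, 239.2]
 blue [305, 252, 17, 6, 32] [312.4, 254.4]
 blue [455, 257, 59, 28, 571] [484.6, 270.6]
 blue [295, 380, 25, 8, 148] [308.1, 383.6]
side
 red [418, 68, 6, 3, 14] [420.6, 69.1]
 red [347, 164, 4, 4, 12] [348.4, 165.2]
 red [347, 182, 3, 4, 10] [348.2, 183.5]
 red [280, 289, 10, 9, 74] [284.5, 292.9]
 red [236, 291, 17, 14, 184] [244.0, 297.6]
 blue [278, 313, 17, 17, 141] [285.6, 321.0]
```

View pics/scene_crop.png

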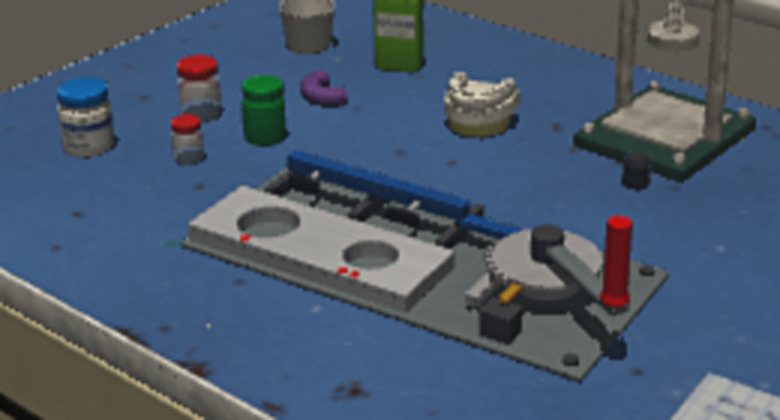

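View pics/side_crop.png

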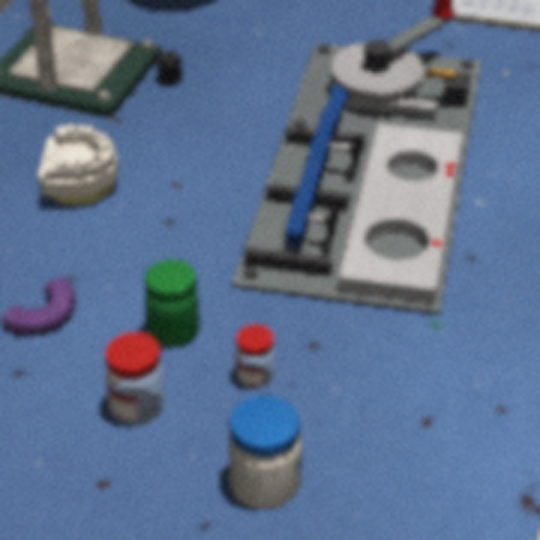

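```bash
python3 - <<'E'
from h import *
sc=lambda u,v:(u/3+150-.33,v/3+180-.33)
sd=lambda u,v:(u/3+200-.33,v/3+180-.33)
P={"blue":[sc(83,91),sd(265,417),62],"red":[sc(197,65),sd(134,350),57],"small":[sc(187,123),sd(255,337),42],
"p1":[sc(269,221),sd(397,239),22],"p2":[sc(370,255),sd(412,165),22],"axis":[sc(548,235),sd(378,50),55],"green":[sc(264,85),sd(171,278),52],"handle":[sc(619,221),(348.4,164.5),116],
"slabcorner_nearR":[sc(582,378),sd(476,64),6],"farL":[sc(250,185),sd(237,284),6],"nearL":[sc(183,244),sd(438,308),6],"farR":[sc(667,273),sd(318,47),6],"cast":[sc(482,95),sd(78,150),47],"key":[sc(320,90),sd(40,305),15]}
for k,(a,b,z) in P.items(): print(k,ray("scene",a,z).round(1)[:2],ray("side",b,z).round(1)[:2])
E
```

```text
blue [472.7 319.3] [478.3 331. ]
red [584.8 288. ] [587.7 298.9]
small [514.4 227.9] [518.6 243.4]
p1 [460.3  73.5] [458.8  80. ]
p2 [473.  -25.7] [474.  -19.4]
axis [ 541.2 -147.8] [ 540.4 -136.2]
green [600.5 214.8] [595.9 215.6]
handle [ 503.5 -232. ] [ 502.6 -224.7]
slabcorner_nearR [ 462.6 -234.1] [ 464.4 -218.3]
farL [513.6 149.7] [566.8 157. ]
nearL [407.9 122. ] [410.8 130.3]
farR [ 620.9 -208.8] [ 618.3 -196.5]
cast [719.4  50.2] [737.   87.6]
key [681.7 219.9] [696.5 240.1]
```

```bash
cat >> h.py <<'E'
from scipy.spatial.transform import Rotation as Ro
from cell import read_state
def pose():
    s=read_state();return s["eef_pos"],Ro.from_euler("xyz",s["eef_rot"])
def to(xyz,yawdeg):
    p,R=pose();d=R.inv().apply(np.array(xyz)-p)
    Rt=Ro.from_euler("xyz",[-np.pi/2,0,np.radians(yawdeg)])
    rv=(R.inv()*Rt).as_rotvec(degrees=True)
    s=read_state();print("t",round(s["clock"],2),"pos",p.round(1),"yaw",round(np.degrees(s["eef_rot"][2]),2),"F",s["wrist_force"].round(1),"gap",round(s["finger_gap"],1))
    print("shift",d.round(1),"turn",rv.round(2))
E
python3 -c "
from h import *
to([470,325,200],98.5)"
python3 -m handwheel '[[[-40,2,-170,0,-7,0,1],[-80,5,-335,0,-14,0,1],[-80,5,-335,0,-21,0,1],[-80,5,-335,0,-28,0,1],[-80,5,-335,0,-28,0,1]]]'
python3 -c "
from h import *
to([470,325,200],98.5)"
```

```text
t 0.15 pos [187.4 516.9 213. ] yaw 70.07 F [-0.3 -0.  -0.8] gap 94.5
shift [ -84.1   13.1 -331.1] turn [-1.000e-02 -2.843e+01 -5.000e-02]
clock: 0.57
eef_pos: [350.0, 409.9, 210.4]
eef_rot: [-1.57, 0.001, 1.719]
wrist_force: [-0.9, 0.9, 0.2]
finger_gap: 94.0
t 0.57 pos [350.  409.9 210.4] yaw 98.5 F [-0.9  0.9  0.2] gap 94.0
shift [-101.7   10.4 -106.1] turn [-0.04  0.   -0.04]
```

```bash

python3 -m handwheel '[[[-102,10,-106,0,0,0,1],[-102,10,-106,0,0,0,1],[-102,10,-106,0,0,0,1],[-102,10,-106,0,0,0,1],[-102,10,-106,0,0,0,1]]]'
cat >> h.py <<'E'
def shot(tag):
    s=read_state();p,R=pose();im,d=imaging.camera("wrist")
    cv2.imwrite(f"pics/{tag}.png",im[:,:,::-1]);np.savez(f"{tag}.npz",p=im,d=d,pos=p,q=R.as_quat());return im,d
def wray(tag,uv,z):
    f=np.load(f"{tag}.npz");c=imaging.get_calibration("wrist");R=Ro.from_quat(f["q"]).as_matrix()
    H=c["hand_eye"];d=R@H[:3,:3]@np.linalg.inv(c["mtx"])@np.array([uv[0],uv[1],1.]);o=f["pos"]+R@H[:3,3]
    return o+d*(z-o[2])/d[2]
E
python3 -c "
from h import *
to([470,325,200],98.5)
shot('w1')"
```

```text
clock: 0.98
eef_pos: [472.8, 321.6, 199.4]
eef_rot: [-1.569, 0.002, 1.715]
wrist_force: [-0.1, 0.3, 0.6]
finger_gap: 94.0
t 0.98 pos [472.8 321.6 199.4] yaw 98.26 F [-0.1  0.3  0.6] gap 94.0
shift [ 3.8 -0.6  2.3] turn [-0.09 -0.24 -0.1 ]
```

View pics/w1.png

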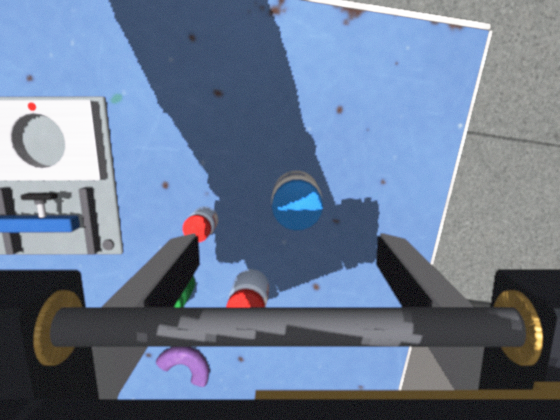

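Wrist view: blue cap at about (297,203), decoy red at (198,227), red cap at (246,300), pocket 1 at (38,140).

```bash
python3 - <<'E'
from h import *
f=np.load("w1.npz");h=hsv(f["p"]).astype(int)
# cap: saturated darker/lighter blue inside window
m=np.zeros(h.shape[:2],bool);w=h[170:240,262:335]
m[170:240,262:335]=(w[...,0]>98)&(w[...,0]<112)&(w[...,1]>200)
for b in blobs(m,30): print(b)
c=max(cv2.findContours(m.astype(np.uint8),cv2.RETR_EXTERNAL,cv2.CHAIN_APPROX_NONE)[0],key=cv2.contourArea)
hl=cv2.convexHull(c);print(cv2.minEnclosingCircle(hl),cv2.fitEllipse(hl))
e=cv2.fitEllipse(hl)[0];print(wray("w1",e,62)[:2])
print(np.median(f["d"][200:207,294:300]))
p=f["p"].copy();cv2.drawContours(p,[hl],-1,(255,255,0),1)
cv2.imwrite("pics/w1c.png",cv2.resize(p[150:330,150:360,::-1],None,fx=3,fy=3))
E
```

```text
Traceback (most recent call last):
cv2.error: OpenCV(4.12.0) /io/opencv/modules/imgproc/src/shapedescr.cpp:361: error: (-201:Incorrect size of input array) There should be at least 5 points to fit the ellipse in function 'fitEllipseNoDirect'
```

```bash
python3 - <<'E'
from h import *
f=np.load("w1.npz");h=hsv(f["p"]).astype(int)
for q in [(203,297),(215,297),(190,290),(230,340),(150,350),(240,250),(203,270)]: print(q,h[q],f["p"][q],f["d"][q])
E
```

```text
(203, 297) [100 174 253] [ 80 197 253] 315.94608
(215, 297) [104 194 129] [ 31  83 129] 320.62442
(190, 290) [105 186 141] [ 38  91 141] 313.48355
(230, 340) [107 116 103] [ 56  77 103] 385.9387
(150, 350) [109 107 226] [131 167 226] 366.84528
(240, 250) [110 102 108] [ 65  80 108] 389.29935
(203, 270) [108  94 109] [ 69  85 109] 380.74933
```

```bash
cat >> h.py <<'E'
def cap(tag,col,win,z):
    """win u0,v0,u1,v1 ; ellipse of coloured cap -> world"""
    f=np.load(f"{tag}.npz");h=hsv(f["p"]).astype(int);u0,v0,u1,v1=win
    s=(h[...,1]>155)
    s&=((h[...,0]>96)&(h[...,0]<113)) if col=="blue" else ((h[...,0]<8)|(h[...,0]>172))
    m=np.zeros(s.shape,np.uint8);m[v0:v1,u0:u1]=s[v0:v1,u0:u1]
    m=cv2.morphologyEx(m,cv2.MORPH_OPEN,np.ones((3,3),np.uint8))
    c=max(cv2.findContours(m,cv2.RETR_EXTERNAL,cv2.CHAIN_APPROX_NONE)[0],key=cv2.contourArea)
    hl=cv2.convexHull(c);e=cv2.fitEllipse(hl)
    p=f["p"].copy();cv2.polylines(p,[hl],True,(255,255,0),1)
    cv2.imwrite(f"pics/{tag}c.png",cv2.resize(p[v0-15:v1+15,u0-15:u1+15,::-1],None,fx=4,fy=4))
    print(col,e,wray(tag,e[0],z)[:2].round(1));return e
E
python3 - <<'E'
from h import *
cap("w1","blue",(262,170,335,240),62)
E
```

```text
blue ((296.8510437011719, 205.18313598632812), (49.41880798339844, 49.825138092041016), 87.02301788330078) [477.5 331.6]
```

View pics/w1c.png

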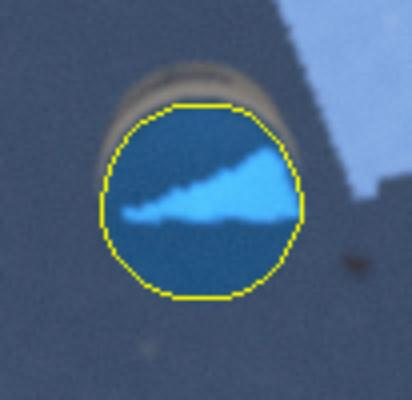

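Yellow hull sits on the cap rim; blue jar at (477.5, 331.6).

```bash
python3 -c "
from h import *
to([477.5,331.6,30],98.5)
cap('w1','red',(215,260,262,305),57)"
```

```text
t 1.03 pos [471.2 323.1 199.6] yaw 98.32 F [-0.7 -0.1 -0.3] gap 94.2
shift [  7.7 169.6  -7.8] turn [-0.1  -0.18 -0.07]
red ((244.7274169921875, 302.8433532714844), (26.29469871520996, 33.37580108642578), 84.70246124267578) [581.1 296.7]
```

```bash

python3 -m handwheel '[[[8,40,-8,0,0,0,1],[8,80,-8,0,0,0,1],[8,110,-8,0,0,0,1],[8,130,-8,0,0,0,1],[8,130,-8,0,0,0,1]]]' 15
python3 -c "
from h import *
shot('w2')
to([477.5,331.6,30],98.5)
cap('w2','blue',(200,100,380,290),62)"
```

```text
clock: 1.45
eef_pos: [475.0, 331.7, 65.3]
eef_rot: [-1.562, 0.004, 1.717]
wrist_force: [0.3, -0.0, -0.7]
finger_gap: 94.1
t 1.5 pos [476.2 332.3  68.2] yaw 98.38 F [ 0.7 -0.3  0.3] gap 93.9
shift [-0.7 38.2 -1.3] turn [-0.29 -0.12 -0.15]
blue ((284.2128601074219, 256.3738708496094), (84.94863891601562, 85.68180084228516), 107.40253448486328) [476.7 331.3]
```

View pics/w2.png

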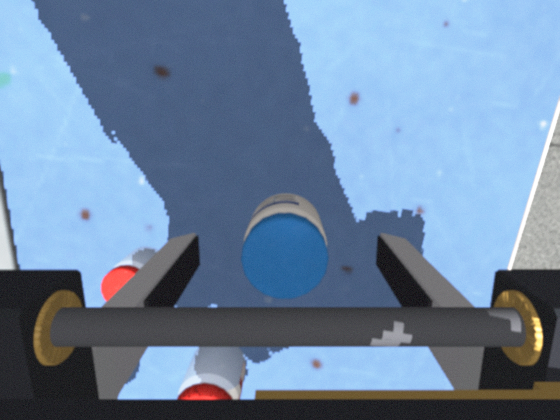

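Jar cap (284,256) sits centred between the fingers. Descend and grip.

```bash

python3 -m handwheel '[[[-1,20,-1,0,0,0,1],[-1,38,-1,0,0,0,1],[-1,38,-1,0,0,0,1],[-1,38,-1,0,0,0,-1],[-1,38,-1,0,0,0,-1]]]' 15
python3 -m handwheel '[[[0,0,0,0,0,0,-1],[0,0,0,0,0,0,-1],[0,0,0,0,0,0,-1],[0,0,0,0,0,0,-1]]]' 15
python3 -c "
from h import *
to([477.5,331.6,190],98.5)"
```

```text
clock: 1.92
eef_pos: [477.9, 332.0, 32.4]
eef_rot: [-1.568, 0.002, 1.717]
wrist_force: [1.0, -0.2, 0.1]
finger_gap: 84.0
clock: 2.25
eef_pos: [478.0, 332.2, 33.0]
eef_rot: [-1.569, 0.001, 1.717]
wrist_force: [0.4, 0.2, -0.0]
finger_gap: 57.7
t 2.25 pos [478.  332.2  33. ] yaw 98.4 F [ 0.4  0.2 -0. ] gap 57.7
shift [  -0.7 -157.     0.9] turn [-0.12 -0.1  -0.07]
```

```bash

python3 -m handwheel '[[[0,4,0,0,0,0,-1],[0,4,0,0,0,0,-1],[0,4,0,0,0,0,-1],[0,4,0,0,0,0,-1],[0,4,0,0,0,0,-1]]]' 15
python3 -c "
from h import *
to([477.5,331.6,190],98.5)"
```

```text
clock: 2.67
eef_pos: [477.9, 332.1, 28.7]
eef_rot: [-1.568, 0.001, 1.717]
wrist_force: [-0.2, -0.3, -2.4]
finger_gap: 46.9
t 2.67 pos [477.9 332.1  28.7] yaw 98.4 F [-0.2 -0.3 -2.4] gap 46.9
shift [  -0.7 -161.3    0.8] turn [-0.15 -0.1  -0.08]
```

```bash

python3 -m handwheel '[[[0,-30,0,0,0,0,-1],[0,-70,0,0,0,0,-1],[0,-110,0,0,0,0,-1],[0,-130,0,0,0,0,-1],[0,-130,0,0,0,0,-1]]]' 20
python3 -c "
from h import *
to([460,77,145],98.5)"
```

```text
clock: 3.08
eef_pos: [479.7, 333.3, 163.9]
eef_rot: [-1.575, -0.002, 1.717]
wrist_force: [0.3, -0.3, -1.2]
finger_gap: 46.7
t 3.08 pos [479.7 333.3 163.9] yaw 98.4 F [ 0.3 -0.3 -1.2] gap 46.7
shift [-250.7   18.2   57. ] turn [ 0.27 -0.1   0.1 ]
```

```bash

python3 -m handwheel '[[[-40,18,13,0,0,0,-1],[-80,18,26,0,0,0,-1],[-120,18,40,0,0,0,-1],[-160,18,55,0,0,0,-1],[-160,18,55,0,0,0,-1]]]' 20
python3 -m handwheel '[[[0,0,0,0,0,0,-1],[0,0,0,0,0,0,-1]]]' 20
python3 -c "
from h import *
shot('w3')
to([460,77,145],98.5)"
```

```text
clock: 3.5
eef_pos: [446.9, 162.4, 143.9]
eef_rot: [-1.572, -0.0, 1.715]
wrist_force: [-0.5, 0.1, -0.8]
finger_gap: 47.0
clock: 3.67
eef_pos: [446.5, 162.1, 143.0]
eef_rot: [-1.571, -0.0, 1.714]
wrist_force: [0.3, 0.9, -1.8]
finger_gap: 46.7
t 3.72 pos [446.7 162.8 143.2] yaw 98.23 F [ 0.1  0.4 -1.5] gap 47.0
shift [-86.8  -1.8  -0.9] turn [ 0.03 -0.27  0.03]
```

View pics/w3.png

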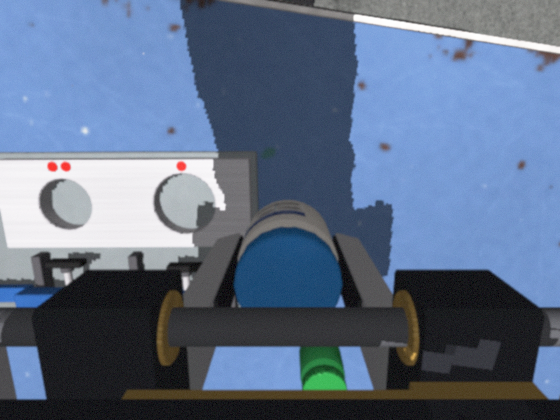

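```bash
python3 - <<'E'
from h import *
p=np.load("w3.npz")["p"]
cv2.imwrite("pics/w3z.png",cv2.resize(p[145:265,30:230,::-1],None,fx=4,fy=4,interpolation=cv2.INTER_CUBIC))
E
```

```text
(no output)
```

View pics/w3z.png

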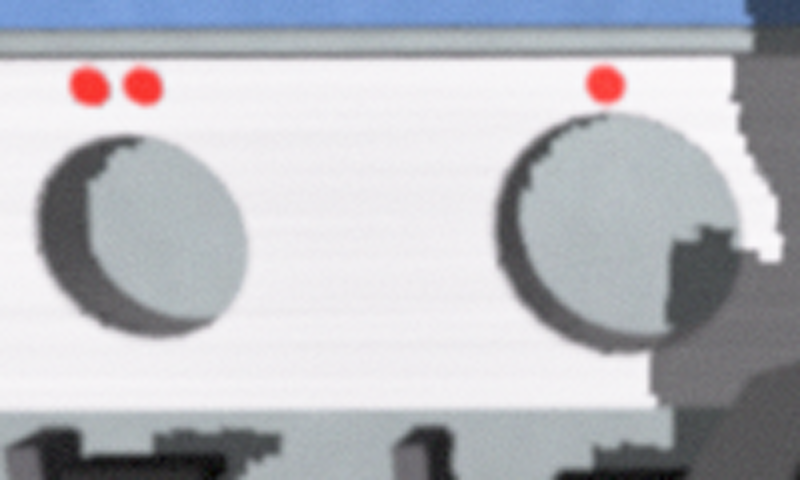

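Rims: pocket 2 centre ~(65.3,203.8), pocket 1 ~(184,202.9).

```bash
cat >> h.py <<'E'
def rim(tag,c,r,bad=None,z=22):
    """radial edge search from approx centre c for last dark->white step near radius r; ellipse fit"""
    f=np.load(f"{tag}.npz");g=cv2.GaussianBlur(f["p"].min(2).astype(np.float32),(0,0),.8)
    pts=[]
    for a in np.arange(0,2*np.pi,np.pi/60):
        rr=np.arange(r-6,r+6,.25);x=(c[0]+rr*np.cos(a)).astype(np.float32);y=(c[1]+rr*np.sin(a)).astype(np.float32)
        v=cv2.remap(g,x[None],y[None],cv2.INTER_LINEAR)[0];dv=v[4:]-v[:-4]
        i=dv.argmax()
        if dv[i]>20 and v[-1]>200: pts.append((x[i+2],y[i+2]))
    pts=np.array(pts,np.float32);e=cv2.fitEllipseDirect(pts)
    print(len(pts),e,wray(tag,e[0],z)[:2].round(1));return e
E
python3 - <<'E'
from h import *
f=np.load("w3.npz")
e1=rim("w3",(184,202.9),30.5); e2=rim("w3",(65.3,203.8),26)
a=wray("w3",e1[0],22);b=wray("w3",e2[0],22);d=a-b;print(np.hypot(*d[:2]),np.degrees(np.arctan2(-d[0],d[1])))
# jar cap in hand
cap("w3","blue",(215,205,360,308),0)
c=imaging.get_calibration("wrist");print(f["d"][270:290,270:310].mean())
E
```

```text
81 ((183.8282470703125, 202.55169677734375), (59.239925384521484, 62.17631912231445), 129.1411895751953) [458.7  77.5]
87 ((65.16194152832031, 203.6355743408203), (47.5881233215332, 55.68094253540039), 128.30859375) [473.7 -20.5]
99.14761003415943 8.67082306136421
blue ((287.5032653808594, 280.30596923828125), (104.44278717041016, 107.97357177734375), 86.7146987915039) [526.3 174.7]
148.33127
```

View pics/w3c.png

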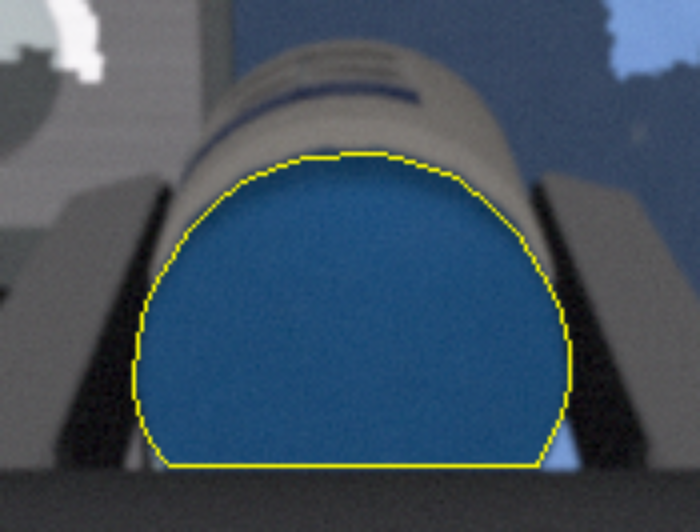

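```bash

python3 -m handwheel '[[[-35,0,-20,0,-0.4,0,-1],[-70,0,-50,0,-0.4,0,-1],[-87,0,-60,0,-0.4,0,-1],[-87,0,-60,0,-0.4,0,-1],[-87,0,-60,0,-0.4,0,-1]]]' 20
python3 -m handwheel '[[[0,0,0,0,0,0,-1],[0,0,0,0,0,0,-1]]]' 20
python3 -c "
from h import *
shot('w4')
to([459.7,77.6,75],98.67)"
```

```text
clock: 4.13
eef_pos: [519.0, 85.6, 142.2]
eef_rot: [-1.57, -0.001, 1.721]
wrist_force: [-1.1, 0.4, -1.8]
finger_gap: 46.7
clock: 4.3
eef_pos: [518.5, 86.9, 141.8]
eef_rot: [-1.569, -0.001, 1.723]
wrist_force: [0.9, -0.1, -1.0]
finger_gap: 47.0
t 4.35 pos [518.6  86.8 142.1] yaw 98.7 F [-0.3 -0.  -1.3] gap 46.9
shift [-0.2 67.1 59.5] turn [-0.06  0.03  0.05]
```

View pics/w4.png

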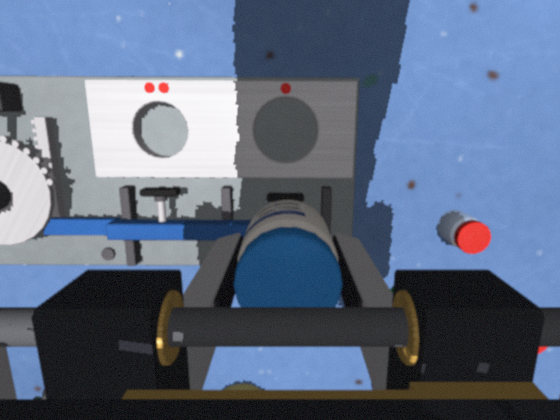

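```bash
sed -i 's/def rim(tag,c,r,bad=None,z=22)/def rim(tag,c,r,lo=200,st=20,z=22)/; s/dv\[i\]>20 and v\[-1\]>200/dv[i]>st and v[-1]>lo/' h.py
python3 - <<'E'
from h import *
f=np.load("w4.npz")
e1=rim("w4",(285.5,129),33,80,8); e2=rim("w4",(160,128.5),28)
a=wray("w4",e1[0],22);b=wray("w4",e2[0],22);d=a-b;print(np.hypot(*d[:2]),np.degrees(np.arctan2(-d[0],d[1])))
p=f["p"].copy();cv2.ellipse(p,e1,(255,255,0),1);cv2.ellipse(p,e2,(255,255,0),1)
cv2.imwrite("pics/w4c.png",cv2.resize(p[75:185,120:330,::-1],None,fx=3,fy=3))
E
```

```text
115 ((285.1060791015625, 129.2526397705078), (65.51582336425781, 66.99641418457031), 0.1531396061182022) [459.4  77.2]
118 ((159.986572265625, 129.07582092285156), (53.475494384765625, 58.551841735839844), 141.83009338378906) [474.2 -20.9]
99.1847452151668 8.590180627846125
```

View pics/w4c.png

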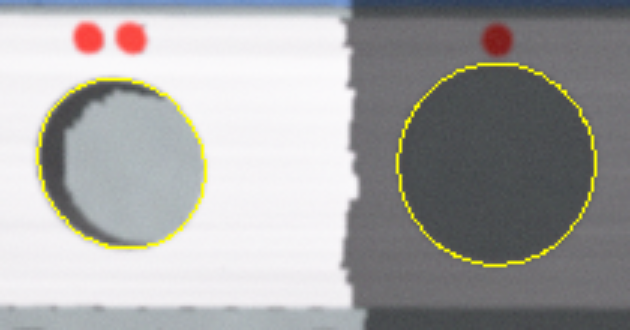

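```bash
python3 -c "
from h import *
to([460.2,77.4,62],98.65)"
python3 -m handwheel '[[[0,0,35,0,0,0,-1],[0,20,59,0,0,0,-1],[0,50,59,0,0,0,-1],[0,78,59,0,0,0,-1],[0,78,59,0,0,0,-1]]]' 20
python3 -m handwheel '[[[0,0,0,0,0,0,-1],[0,0,0,0,0,0,-1]]]' 20
python3 -c "
from h import *
shot('w5')
to([460.2,77.4,34],98.65)"
```

```text
t 4.35 pos [518.6  86.8 142.1] yaw 98.7 F [-0.3 -0.  -1.3] gap 46.9
shift [-0.5 80.1 59. ] turn [-0.06  0.05  0.05]
clock: 4.77
eef_pos: [457.4, 78.3, 60.5]
eef_rot: [-1.564, -0.001, 1.724]
wrist_force: [0.2, -0.2, -2.1]
finger_gap: 47.1
clock: 4.93
eef_pos: [457.5, 78.8, 61.3]
eef_rot: [-1.564, -0.001, 1.724]
wrist_force: [-0.4, 0.8, -1.6]
finger_gap: 47.0
t 4.98 pos [458.   78.7  61.7] yaw 98.8 F [ 1.   0.4 -1.8] gap 46.6
shift [-1.7 27.7 -2.2] turn [-0.33  0.15  0.07]
```

View pics/w5.png

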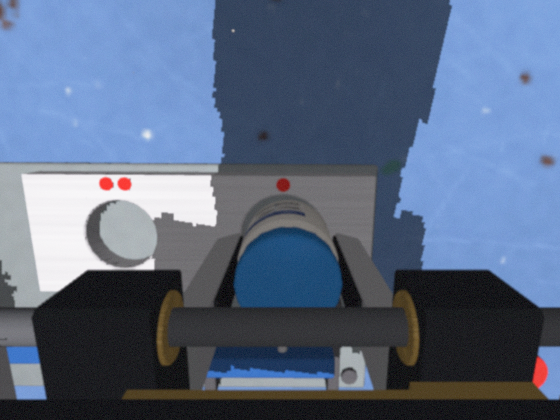

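```bash

python3 -m handwheel '[[[-1.7,6,-2.2,-0.3,0.1,0,-1],[-1.7,6,-2.2,-0.3,0.1,0,-1],[-1.7,6,-2.2,-0.3,0.1,0,-1],[-1.7,6,-2.2,-0.3,0.1,0,-1]]]' 20
python3 -c "
from h import *
to([460.2,77.4,34],98.65)"
```

```text
clock: 5.32
eef_pos: [460.5, 77.3, 56.0]
eef_rot: [-1.571, -0.001, 1.722]
wrist_force: [0.5, -0.6, -1.0]
finger_gap: 46.7
t 5.32 pos [460.5  77.3  56. ] yaw 98.69 F [ 0.5 -0.6 -1. ] gap 46.7
shift [ 0.1 22.   0.3] turn [-0.01  0.04  0.07]
```

Aligned; lower gently and watch force.

```bash

python3 -m handwheel '[[[0,4,0,0,0,0,-1],[0,8,0,0,0,0,-1],[0,12,0,0,0,0,-1],[0,12,0,0,0,0,-1]]]' 20
python3 -c "
from h import *
to([460.2,77.4,34],98.65)"
```

```text
clock: 5.65
eef_pos: [460.0, 77.3, 43.1]
eef_rot: [-1.569, -0.001, 1.722]
wrist_force: [0.1, 0.0, -1.3]
finger_gap: 46.9
t 5.65 pos [460.   77.3  43.1] yaw 98.69 F [ 0.1  0.  -1.3] gap 46.9
shift [ 0.1  9.1 -0.2] turn [-0.09  0.04  0.07]
```

```bash

python3 -m handwheel '[[[0,4,0,0,0,0,-1],[0,8,0,0,0,0,-1],[0,9,0,0,0,0,-1],[0,9,0,0,0,0,-1]]]' 20
python3 -c "
from h import *
to([460.2,77.4,34],98.65)"
```

```text
clock: 5.98
eef_pos: [460.1, 77.3, 34.3]
eef_rot: [-1.569, -0.001, 1.723]
wrist_force: [-2.8, -0.8, 6.9]
finger_gap: 47.0
t 5.98 pos [460.1  77.3  34.3] yaw 98.69 F [-2.8 -0.8  6.9] gap 47.0
shift [ 0.1  0.3 -0.1] turn [-0.1   0.04  0.06]
```

```bash

python3 -m handwheel '[[[0,-0.5,0,0,0,0,0.5],[0,-0.5,0,0,0,0,0.5],[0,-0.5,0,0,0,0,0.5],[0,-0.5,0,0,0,0,0.5],[0,-0.5,0,0,0,0,0.5]]]' 20
python3 -m handwheel '[[[0,-25,0,0,0,0,0.5],[0,-60,0,0,0,0,0.5],[0,-100,0,0,0,0,0.5],[0,-110,0,0,0,0,0.5],[0,-110,0,0,0,0,0.5]]]' 20
python3 -c "
from h import *
shot('w6')
to([581,297,170],98.65)
cap('w6','blue',(200,150,380,300),68)"
```

```text
clock: 6.4
eef_pos: [460.1, 77.3, 34.7]
eef_rot: [-1.569, -0.001, 1.723]
wrist_force: [0.2, 0.4, 0.2]
finger_gap: 70.3
clock: 6.82
eef_pos: [461.7, 77.3, 147.5]
eef_rot: [-1.575, -0.001, 1.723]
wrist_force: [0.7, 0.1, 0.0]
finger_gap: 70.8
t 6.87 pos [460.7  77.2 145.3] yaw 98.69 F [-0.4  0.8 -0.6] gap 70.1
shift [ 199.1  -24.4 -152.1] turn [0.03 0.04 0.06]
blue ((287.6045837402344, 210.7644500732422), (59.75004196166992, 60.16267395019531), 168.2895965576172) [458.5  78.1]
```

View pics/w6.png

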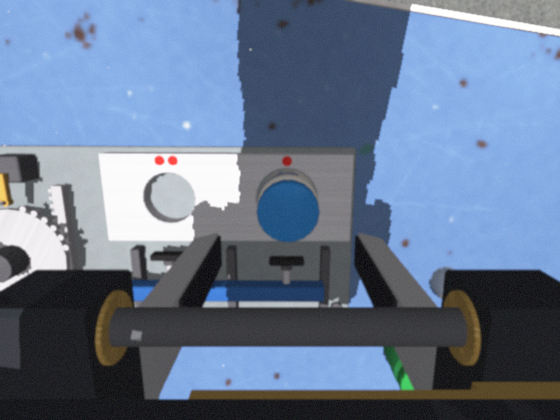

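Blue jar upright in pocket 1, (288,210). Now the red.

```bash

python3 -m handwheel '[[[34,-10,-24,0,0,0,0.5],[68,-25,-50,0,0,0,0.5],[102,-25,-77,0,0,0,0.5],[136,-25,-104,0,0,0,0.5],[170,-25,-130,0,0,0,0.5]]]' 20
python3 -c "
from h import *
to([585,297,170],98.65)"
```

```text
clock: 7.28
eef_pos: [559.1, 258.2, 168.2]
eef_rot: [-1.569, -0.0, 1.722]
wrist_force: [1.2, 0.0, 0.2]
finger_gap: 70.3
t 7.28 pos [559.1 258.2 168.2] yaw 98.69 F [1.2 0.  0.2] gap 70.3
shift [ 34.4  -1.8 -31.5] turn [-0.1   0.04  0.02]
```

```bash

python3 -m handwheel '[[[34,-2,-31,0,0,0,0.5],[34,-2,-31,0,0,0,0.5],[34,-2,-31,0,0,0,0.5],[34,-2,-31,0,0,0,0.5]]]' 20
python3 -c "
from h import *
shot('w7')
to([585,297,170],98.65)
cap('w7','red',(230,150,340,280),57)"
```

```text
clock: 7.62
eef_pos: [583.9, 295.9, 168.0]
eef_rot: [-1.566, 0.001, 1.723]
wrist_force: [-0.4, -0.3, 0.6]
finger_gap: 70.4
t 7.67 pos [584.  295.4 168.9] yaw 98.66 F [-0.6  0.2 -0.5] gap 70.7
shift [ 1.4 -1.1 -1.3] turn [-0.21  0.01 -0.01]
red ((286.97064208984375, 211.88185119628906), (44.10177230834961, 44.25970458984375), 73.53264617919922) [588.8 297.3]
```

View pics/w7.png

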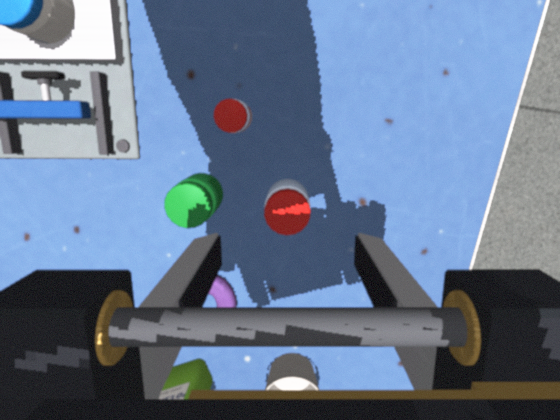

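View pics/w7c.png

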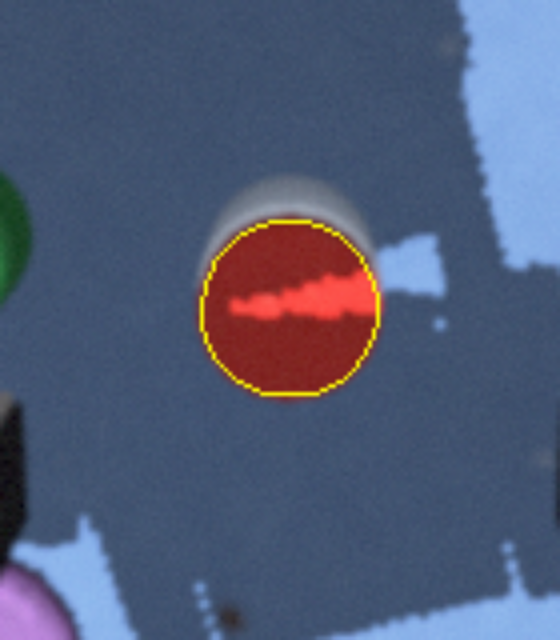

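```bash
python3 -c "
from h import *
to([588.8,297.3,68],98.65)"
python3 -m handwheel '[[[1.5,30,-5,-0.2,0,0,0.28],[1.5,65,-5,-0.2,0,0,0.28],[1.5,92,-5,-0.2,0,0,0.28],[1.5,100,-5,-0.2,0,0,0.28],[1.5,100,-5,-0.2,0,0,0.28]]]' 20
python3 -c "
from h import *
shot('w8')
to([588.8,297.3,28],98.65)
cap('w8','red',(230,200,340,305),57)"
```

```text
t 7.67 pos [584.  295.4 168.9] yaw 98.66 F [-0.6  0.2 -0.5] gap 70.7
shift [  1.2 100.9  -5.4] turn [-0.21  0.01 -0.01]
clock: 8.08
eef_pos: [587.3, 296.1, 67.4]
eef_rot: [-1.567, 0.001, 1.721]
wrist_force: [0.6, -0.0, -0.6]
finger_gap: 60.3
t 8.13 pos [588.3 296.7  69.6] yaw 98.61 F [-0.4  0.6  0.3] gap 60.2
shift [ 0.5 41.6 -0.6] turn [-0.02 -0.04 -0.02]
red ((287.2432556152344, 250.35299682617188), (67.2638168334961, 67.76338195800781), 96.5493392944336) [588.1 297.1]
```

View pics/w8.png

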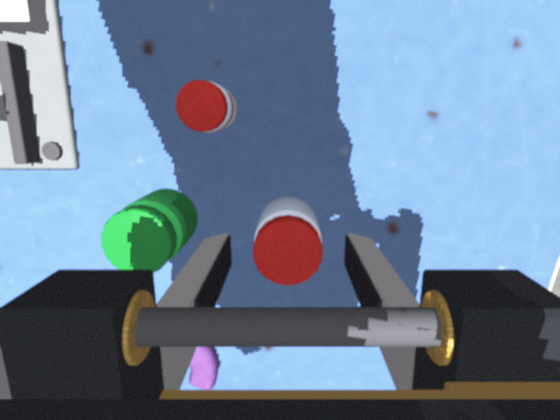

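Red jar (287,250) is centred; green stays clear of the left finger by ~20 mm.

```bash

python3 -m handwheel '[[[0.5,20,0,0,0,0,0.28],[0.5,42,0,0,0,0,0.28],[0.5,42,0,0,0,0,0.28],[0.5,42,0,0,0,0,0.28],[0.5,42,0,0,0,0,-1]]]' 15
python3 -m handwheel '[[[0,0,0,0,0,0,-1],[0,0,0,0,0,0,-1],[0,0,0,0,0,0,-1],[0,0,0,0,0,0,-1]]]' 15
python3 -c "
from h import *
to([588.8,297.3,28],98.65)"
```

```text
clock: 8.55
eef_pos: [589.3, 297.5, 30.2]
eef_rot: [-1.573, -0.0, 1.721]
wrist_force: [-0.6, -0.6, 0.4]
finger_gap: 56.1
clock: 8.88
eef_pos: [590.0, 297.7, 31.9]
eef_rot: [-1.576, -0.001, 1.721]
wrist_force: [-0.8, -1.4, 8.2]
finger_gap: 39.2
t 8.88 pos [590.  297.7  31.9] yaw 98.6 F [-0.8 -1.4  8.2] gap 39.2
shift [-0.2  3.9  1.3] turn [ 0.28 -0.05  0.05]
```

```bash

python3 -m handwheel '[[[0,-2,0,0,0,0,-1],[0,-30,0,0,0,0,-1],[0,-70,0,0,0,0,-1],[0,-110,0,0,0,0,-1],[0,-120,0,0,0,0,-1]]]' 20
python3 -c "
from h import *
shot('w9')
to([533,-10,145],98.65)
cap('w9','red',(230,200,340,308),0)"
```

```text
clock: 9.3
eef_pos: [591.1, 298.3, 159.3]
eef_rot: [-1.584, -0.003, 1.721]
wrist_force: [1.1, 0.2, -1.2]
finger_gap: 38.6
t 9.35 pos [591.1 298.3 158.5] yaw 98.6 F [ 0.  -0.3  0.4] gap 38.6
shift [-296.2   11.1  103.7] turn [ 0.76 -0.05  0.18]
red ((287.2490539550781, 271.1556396484375), (82.04501342773438, 85.29138946533203), 92.50381469726562) [671.2 311.8]
```

View pics/w9.png

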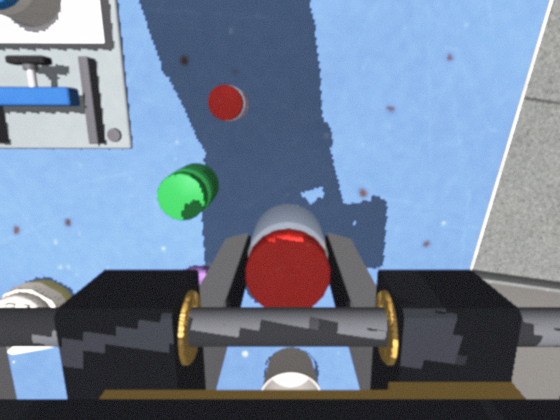

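View pics/w9c.png

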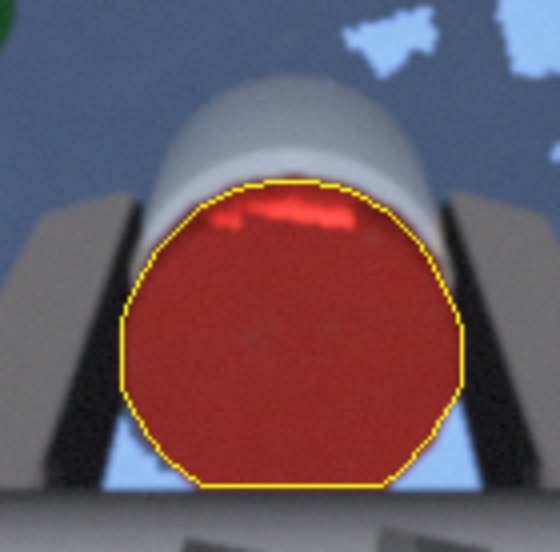

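```bash

python3 -m handwheel '[[[-38,0,13,0.7,0,0,-1],[-76,0,26,0.7,0,0,-1],[-114,0,39,0.7,0,0,-1],[-152,0,52,0.7,0,0,-1],[-190,0,65,0.7,0,0,-1]]]' 20
python3 -c "
from h import *
to([533,-10,145],98.65)"
```

```text
clock: 9.77
eef_pos: [554.0, 99.0, 155.6]
eef_rot: [-1.57, -0.003, 1.721]
wrist_force: [0.8, -0.1, -1.1]
finger_gap: 38.9
t 9.77 pos [554.   99.  155.6] yaw 98.62 F [ 0.8 -0.1 -1.1] gap 38.9
shift [-104.7   10.3   37.1] turn [-0.04 -0.03  0.18]
```

```bash

python3 -m handwheel '[[[-38,4,12,0,0,0,-1],[-76,8,25,0,0,0,-1],[-104,10,37,0,0,0.2,-1],[-104,10,37,0,0,0.2,-1],[-104,10,37,0,0,0.2,-1]]]' 20
python3 -m handwheel '[[[0,0,0,0,0,0,-1],[0,0,0,0,0,0,-1]]]' 20
python3 - <<'E'
from h import *
shot('w10')
to([475.3,-20.6,70],98.65)
E
```

```text
clock: 10.18
eef_pos: [532.3, -10.4, 144.3]
eef_rot: [-1.568, -0.0, 1.719]
wrist_force: [0.9, -0.3, -1.3]
finger_gap: 39.0
clock: 10.35
eef_pos: [532.2, -9.5, 143.7]
eef_rot: [-1.568, -0.001, 1.72]
wrist_force: [0.5, -1.4, -1.7]
finger_gap: 39.0
t 10.4 pos [532.3  -9.4 143.8] yaw 98.54 F [ 0.4  0.1 -1.3] gap 39.0
shift [-2.6 74.  57.8] turn [-0.17 -0.11  0.03]
```

View pics/w10.png

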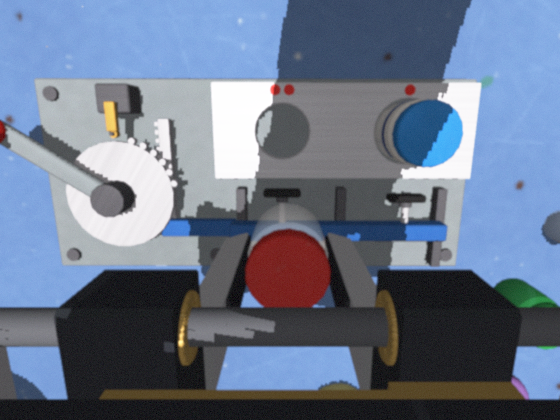

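```bash

python3 - <<'E'
from h import *
f=np.load("w10.npz")
e2=rim("w10",(282.5,130),28,80,8)
p=f["p"].copy();cv2.ellipse(p,e2,(255,255,0),1)
cv2.imwrite("pics/w10c.png",cv2.resize(p[75:185,200:370,::-1],None,fx=4,fy=4))
cap("w10","blue",(380,90,475,175),68)
E
```

```text
120 ((281.6793518066406, 130.63027954101562), (54.929508209228516, 56.630916595458984), 23.336727142333984) [474.3 -21.7]
blue ((427.42181396484375, 133.02044677734375), (63.79323196411133, 69.50985717773438), 60.62055206298828) [460.1  76.3]
```

View pics/w10c.png

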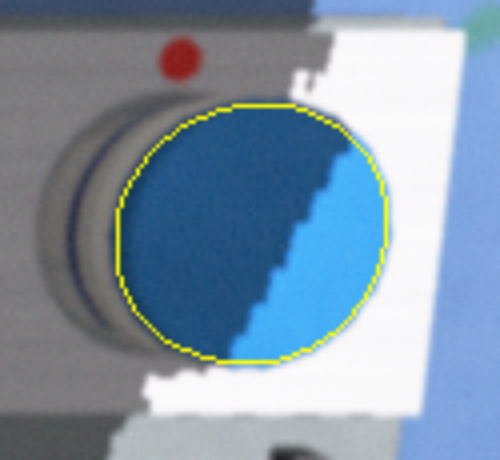

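```bash
python3 -c "
from h import *
to([475.6,-21.4,66],98.65)"
python3 -m handwheel '[[[-3.3,0,35,-0.2,-0.1,0,-1],[-3.3,20,57.5,-0.2,-0.1,0,-1],[-3.3,50,57.5,-0.2,-0.1,0,-1],[-3.3,78,57.5,-0.2,-0.1,0,-1],[-3.3,78,57.5,-0.2,-0.1,0,-1]]]' 20
python3 -c "
from h import *
to([475.6,-21.4,60],98.65)"
```

```text
t 10.4 pos [532.3  -9.4 143.8] yaw 98.54 F [ 0.4  0.1 -1.3] gap 39.0
shift [-3.5 78.  57.6] turn [-0.17 -0.11  0.03]
clock: 10.82
eef_pos: [473.3, -20.2, 62.0]
eef_rot: [-1.565, -0.002, 1.723]
wrist_force: [-0.1, -0.1, -2.4]
finger_gap: 39.4
t 10.82 pos [473.3 -20.2  62. ] yaw 98.71 F [-0.1 -0.1 -2.4] gap 39.4
shift [-1.5  2.  -2.1] turn [-0.34  0.06  0.14]
```

```bash

python3 -m handwheel '[[[-1.5,3,-2.1,-0.3,0,0.1,-1],[-1.5,3,-2.1,-0.3,0,0.1,-1],[-1.5,3,-2.1,-0.3,0,0.1,-1],[-1.5,3,-2.1,-0.3,0,0.1,-1]]]' 20
python3 -c "
from h import *
to([475.6,-21.4,50],98.65)"
```

```text
clock: 11.15
eef_pos: [476.4, -21.3, 60.2]
eef_rot: [-1.572, -0.0, 1.723]
wrist_force: [0.2, 0.1, -1.6]
finger_gap: 38.8
t 11.15 pos [476.4 -21.3  60.2] yaw 98.73 F [ 0.2  0.1 -1.6] gap 38.8
shift [-0.  10.2  0.8] turn [0.07 0.08 0.01]
```

```bash

python3 -m handwheel '[[[0,4,0.8,0,0,0,-1],[0,8,0.8,0,0,0,-1],[0,12,0.8,0,0,0,-1],[0,12,0.8,0,0,0,-1]]]' 20
python3 -c "
from h import *
shot('w11')
to([475.6,-21.4,40],98.65)"
```

```text
clock: 11.48
eef_pos: [475.2, -21.4, 47.4]
eef_rot: [-1.571, -0.0, 1.723]
wrist_force: [-0.4, 0.3, -1.1]
finger_gap: 38.8
t 11.53 pos [475.3 -21.4  47.7] yaw 98.72 F [-0.1  0.4 -1.5] gap 38.7
shift [-0.1  7.7 -0.3] turn [0.02 0.07 0.02]
```

View pics/w11.png

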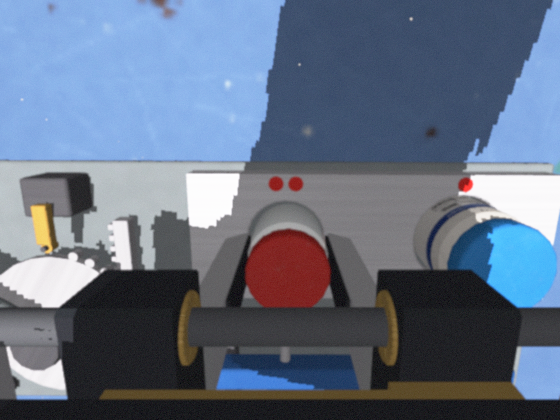

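```bash

python3 -m handwheel '[[[0,4,0,0,0,0,-1],[0,7,0,0,0,0,-1],[0,8,0,0,0,0,-1],[0,8,0,0,0,0,-1]]]' 20
python3 -c "
from h import *
to([475.6,-21.4,38],98.65)"
```

```text
clock: 11.87
eef_pos: [475.1, -21.4, 39.4]
eef_rot: [-1.571, -0.001, 1.723]
wrist_force: [0.0, -0.6, -2.2]
finger_gap: 38.8
t 11.87 pos [475.1 -21.4  39.4] yaw 98.72 F [ 0.  -0.6 -2.2] gap 38.8
shift [-0.1  1.4 -0.5] turn [-0.02  0.07  0.03]
```

```bash

python3 -m handwheel '[[[0,1.5,0,0,0,0,-1],[0,3,0,0,0,0,-1],[0,3,0,0,0,0,-1]]]' 20
python3 -c "
from h import *
to([475.6,-21.4,38],98.65)"
```

```text
clock: 12.12
eef_pos: [475.7, -21.5, 37.6]
eef_rot: [-1.572, -0.0, 1.723]
wrist_force: [-5.2, 0.7, 15.8]
finger_gap: 38.8
t 12.12 pos [475.7 -21.5  37.6] yaw 98.73 F [-5.2  0.7 15.8] gap 38.8
shift [ 0.1 -0.4  0.1] turn [0.06 0.08 0.01]
```

```bash

python3 -m handwheel '[[[0,-0.7,0,0,0,0,0.3],[0,-0.7,0,0,0,0,0.3],[0,-0.7,0,0,0,0,0.3],[0,-0.7,0,0,0,0,0.3],[0,-0.7,0,0,0,0,0.3]]]' 20
python3 -m handwheel '[[[0,-25,0,0,0,0,0.3],[0,-60,0,0,0,0,0.3],[0,-100,0,0,0,0,0.3],[0,-130,0,0,0,0,0.3],[0,-130,0,0,0,0,0.3]]]' 20
python3 -c "
from h import *
shot('w12')
to([503,-230,170],98.65)
cap('w12','red',(230,150,340,280),63)"
```

```text
clock: 12.53
eef_pos: [475.6, -21.4, 38.1]
eef_rot: [-1.572, -0.0, 1.723]
wrist_force: [1.3, -0.3, 0.3]
finger_gap: 60.8
clock: 12.95
eef_pos: [477.7, -21.7, 173.8]
eef_rot: [-1.58, 0.002, 1.723]
wrist_force: [0.9, -0.8, 0.2]
finger_gap: 60.8
t 13.0 pos [476.7 -21.6 170.7] yaw 98.73 F [ 0.2 -0.3 -1. ] gap 61.2
shift [-209.9    0.9    5.6] turn [ 0.34  0.08 -0.07]
red ((288.50103759765625, 199.1678466796875), (44.146087646484375, 44.341094970703125), 162.02877807617188) [473.5 -20.7]
```

View pics/w12.png

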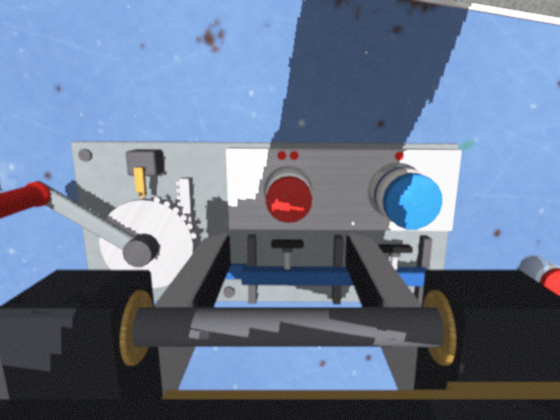

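Both jars sit upright in their pockets: red (288,199), blue (412,200). Now check surroundings of the lever and joint 6 range.

```bash

python3 - <<'E'
from h import *
print(np.degrees(read_state()["joints"]).round(1))
for uv in [(372,238),(398,225),(378,212),(345,228),(361,238)]: print("stand base",uv,ray("scene",uv,10).round(0))
print("stand top",ray("side",(212,140),180).round(0), ray("scene",(376,155),180).round(0))
f=np.load("scene0.npz");d=f["d"]
c=imaging.get_calibration("scene");K=c["mtx"];T=c["world_from_camera"]
for uv in [(360,158),(395,165),(378,158),(372,238),(379,120),(356,254),(436,240)]:
    z=d[uv[1],uv[0]];q=T[:3,:3]@(np.linalg.inv(K)@[uv[0],uv[1],1]*z)+T[:3,3];print(uv,q.round(0))
o=np.array([494.1,-18.6]);a=np.radians(8.63);R=np.array([[np.cos(a),-np.sin(a)],[np.sin(a),np.cos(a)]])
ax=o+R@[30,-130];print("axis",ax)
for t in [0,.3,.51,.72,.93,.98,1.14]:
    p=a-np.radians(123)+t;print(t,(ax+95*np.array([np.cos(p),np.sin(p)])).round(1))
E
```

```text
[  -7.    10.1  101.9    0.    67.7 -105.7]
stand base (372, 238) [ 754. -129.   10.]
stand base (398, 225) [ 864. -146.   10.]
stand base (378, 212) [901. -60.  10.]
stand base (345, 228) [757. -42.  10.]
stand base (361, 238) [ 736. -106.   10.]
stand top [ 871. -122.  180.] [904. -38. 180.]
(360, 158) [806. -46. 201.]
(395, 165) [ 816. -144.  201.]
(378, 158) [811. -97. 211.]
(372, 238) [ 761. -125.    6.]
(379, 120) [852. -69. 297.]
(356, 254) [ 502. -233.  115.]
(436, 240) [ 823. -274.   25.]
axis [ 543.26723296 -142.62654233]
0 [ 504.1 -229.2]
0.3 [ 531.4 -236.9]
0.51 [ 551.3 -237.3]
0.72 [ 570.9 -233.5]
0.93 [ 589.2 -225.8]
0.98 [ 593.3 -223.4]
1.14 [ 605.5 -214.4]
```

```bash

python3 -m handwheel '[[[-30,-4,0,0,7,0,0.6],[-60,-8,0,0,14,0,0.6],[-90,-10,0,0,21,0,0.6],[-120,-10,0,0,28,0,0.6],[-150,-10,0,0,35,0,0.6]]]' 20
python3 -c "
from h import *
to([504,-229,180],5)"
```

```text
clock: 13.42
eef_pos: [499.1, -171.2, 179.5]
eef_rot: [-1.575, -0.002, 1.106]
wrist_force: [0.1, 0.1, 0.0]
finger_gap: 75.2
t 13.42 pos [ 499.1 -171.2  179.5] yaw 63.39 F [0.1 0.1 0. ] gap 75.2
shift [-49.5  -0.5 -30.3] turn [ 0.13 58.39  0.23]
```

```bash

python3 -m handwheel '[[[-15,0,-8,0,7,0,0.6],[-30,0,-16,0,14,0,0.6],[-40,0,-24,0,21,0,0.6],[-49,0,-30,0,28,0,0.6],[-49,0,-30,0,35,0,0.6]]]' 20
python3 -c "
from h import *
to([504,-229,180],5)"
```

```text
clock: 13.83
eef_pos: [503.5, -229.9, 177.6]
eef_rot: [-1.571, -0.003, 0.488]
wrist_force: [-0.4, -0.2, -0.6]
finger_gap: 75.1
t 13.83 pos [ 503.5 -229.9  177.6] yaw 27.95 F [-0.4 -0.2 -0.6] gap 75.1
shift [ 0.9 -2.4  0.6] turn [-0.03 22.95  0.15]
```

```bash

python3 -m handwheel '[[[0,0,0,0,7,0,0.6],[0,0,0,0,14,0,0.6],[0,0,0,0,21,0,0.6],[0,0,0,0,23,0,0.6],[0,0,0,0,23,0,0.6]]]' 20
python3 -c "
from h import *
shot('w13')
to([504,-229,180],5)"
```

```text
clock: 14.25
eef_pos: [503.1, -229.7, 176.0]
eef_rot: [-1.568, -0.001, 0.085]
wrist_force: [-0.3, 0.3, 0.5]
finger_gap: 75.3
t 14.3 pos [ 503.1 -229.7  176.2] yaw 5.02 F [-0.2 -0.   1.1] gap 75.4
shift [ 0.9 -3.8  0.6] turn [-0.12  0.02  0.04]
```

View pics/w13.png

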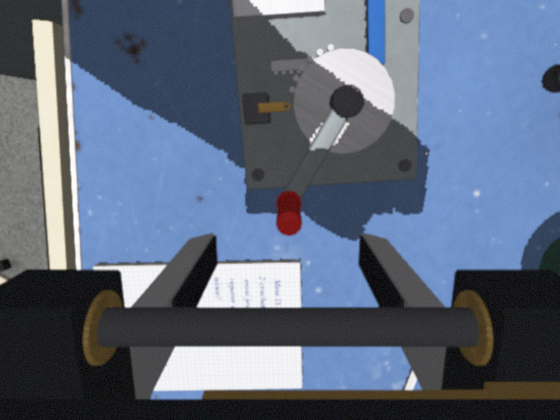

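```bash

python3 -c "
from h import *
print(wray('w13',(289,221.5),116).round(1))
to([504,-229,83],5)"
```

```text
[ 503.9 -227.3  116. ]
t 14.3 pos [ 503.1 -229.7  176.2] yaw 5.02 F [-0.2 -0.   1.1] gap 75.4
shift [ 0.9 93.2  0.4] turn [-0.12  0.02  0.04]
```

Handle top at (289,222) → (503.9,-227.3), matching the predicted (504.1,-229.2). Descend and grip.

```bash

python3 -m handwheel '[[[1,30,1,0,0,0,0.3],[1,60,1,0,0,0,0.2],[1,85,1,0,0,0,0],[1,93,1,0,0,0,0],[1,93,1,0,0,0,-0.3]]]' 15
python3 -m handwheel '[[[0,0,0,0,0,0,-0.4],[0,0,0,0,0,0,-1],[0,0,0,0,0,0,-1],[0,0,0,0,0,0,-1],[0,0,0,0,0,0,-1]]]' 15
python3 -c "
from h import *
shot('w14')
to([504,-229,83],5)"
```

```text
clock: 14.72
eef_pos: [503.1, -227.9, 81.1]
eef_rot: [-1.566, 0.003, 0.089]
wrist_force: [0.3, -0.0, -0.2]
finger_gap: 45.3
clock: 15.13
eef_pos: [503.6, -228.1, 82.1]
eef_rot: [-1.567, 0.001, 0.089]
wrist_force: [1.3, 1.0, 3.2]
finger_gap: 17.6
t 15.18 pos [ 503.6 -228.2   82. ] yaw 5.1 F [ 0.8 -0.8  5. ] gap 17.9
shift [ 0.3 -1.  -0.8] turn [-0.19  0.1  -0.06]
```

View pics/w14.png

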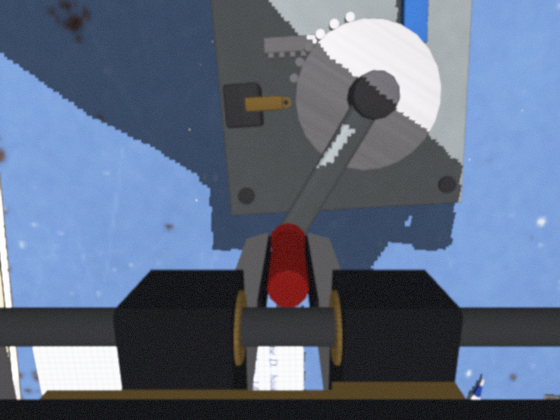

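```bash
cat >> h.py <<'E'
AX=np.array([543.3,-142.6]);PH0=np.arctan2(-228.1+142.6,503.6-543.3);RR=94.3
def lev(*ths):
    s=read_state();p,R=pose();v=p[:2]-AX
    th=np.arctan2(v[1],v[0])-PH0;ph=th+PH0
    t=np.array([-np.sin(ph),np.cos(ph)]);r=np.array([np.cos(ph),np.sin(ph)]);F=s["wrist_force"]
    print("t",round(s["clock"],2),"theta %.3f R %.1f Ft %.1f Fr %.1f Fz %.1f z %.1f gap %.1f yaw %.1f"%(th,np.hypot(*v),F[:2]@t,F[:2]@r,F[2],p[2],s["finger_gap"],np.degrees(s["eef_rot"][2])))
    for a in ths:
        q=np.array([*(AX+RR*np.array([np.cos(PH0+a),np.sin(PH0+a)])),82.]);print("  ",a,R.inv().apply(q-p).round(1))
E
python3 -m handwheel '[[[0,0,0,0,0,0,-1],[0,0,0,0,0,0,-1]]]' 40
python3 -c "
from h import *
lev(.05,.1,.15,.2)"
```

```text
clock: 15.35
eef_pos: [503.7, -228.1, 82.2]
eef_rot: [-1.568, 0.001, 0.089]
wrist_force: [1.3, 0.8, 1.5]
finger_gap: 17.4
t 15.35 theta 0.001 R 94.3 Ft 0.9 Fr -1.3 Fz 1.5 z 82.2 gap 17.4 yaw 5.1
   0.05 [ 4.   0.1 -2.2]
   0.1 [ 8.3  0.1 -4.3]
   0.15 [12.6  0.1 -6.1]
   0.2 [17.1  0.1 -7.7]
```

```bash

python3 -m handwheel '[[[4,0,-2.2,0,0,0,-1],[8.3,0,-4.3,0,0,0,-1],[12.6,0,-6.1,0,0,0,-1],[17,0,-7.7,0,0,0,-1],[17,0,-7.7,0,0,0,-1]]]' 40
python3 -c "
from h import *
lev(.22,.24,.26,.28,.30)"
```

```text
clock: 15.77
eef_pos: [521.5, -234.4, 82.0]
eef_rot: [-1.567, 0.002, 0.089]
wrist_force: [-4.9, 1.9, 5.4]
finger_gap: 17.0
t 15.77 theta 0.202 R 94.3 Ft -5.2 Fr -0.7 Fz 5.4 z 82.0 gap 17.0 yaw 5.1
   0.22 [ 1.6 -0.  -0.5]
   0.24 [ 3.4 -0.  -1.1]
   0.26 [ 5.3 -0.  -1.6]
   0.28 [ 7.1 -0.  -2.1]
   0.3 [ 8.9 -0.  -2.5]
```

```bash

python3 -m handwheel '[[[2.5,0,-0.8,0,0,0,-1],[5.3,0,-1.6,0,0,0,-1],[5.3,0,-1.6,0,0,0,-1]]]' 40
python3 -c "
from h import *
lev(.28,.30,.32,.34)"
```

```text
clock: 16.02
eef_pos: [526.7, -235.4, 82.0]
eef_rot: [-1.566, 0.003, 0.089]
wrist_force: [-6.2, 2.6, 5.6]
finger_gap: 17.4
t 16.02 theta 0.258 R 94.3 Ft -6.5 Fr -1.4 Fz 5.6 z 82.0 gap 17.4 yaw 5.1
   0.28 [ 2.  -0.  -0.5]
   0.3 [ 3.8 -0.  -1. ]
   0.32 [ 5.7 -0.  -1.4]
   0.34 [ 7.5 -0.1 -1.7]
```

```bash

python3 -m handwheel '[[[2,0,-0.5,0,0,0,-1],[3.8,0,-1,0,0,0,-1],[5.7,0,-1.4,0,0,0,-1],[5.7,0,-1.4,0,0,0,-1]]]' 40
python3 -c "
from h import *
lev(.36,.40,.44)"
```

```text
clock: 16.35
eef_pos: [532.4, -236.3, 82.0]
eef_rot: [-1.566, 0.004, 0.089]
wrist_force: [-4.8, 1.8, 4.9]
finger_gap: 16.8
t 16.35 theta 0.319 R 94.3 Ft -5.0 Fr -1.2 Fz 4.9 z 82.0 gap 16.8 yaw 5.1
   0.36 [ 3.8 -0.  -0.7]
   0.4 [ 7.5 -0.  -1.2]
   0.44 [11.3 -0.  -1.6]
```

Click 1 felt (6.5 → 5.0 N at 0.32).

```bash

python3 -m handwheel '[[[3.8,0,-0.7,0,0,0,-1],[7.5,0,-1.2,0,0,0,-1],[11.3,0,-1.6,0,0,0,-1],[11.3,0,-1.6,0,0,0,-1]]]' 40
python3 -c "
from h import *
lev(.46,.48,.50,.52,.54,)"
```

```text
clock: 16.68
eef_pos: [543.8, -236.9, 82.0]
eef_rot: [-1.566, 0.005, 0.089]
wrist_force: [-6.3, 0.5, 5.4]
finger_gap: 17.4
t 16.68 theta 0.440 R 94.3 Ft -6.3 Fr -0.6 Fz 5.4 z 82.0 gap 17.4 yaw 5.1
   0.46 [ 1.8 -0.  -0.1]
   0.48 [ 3.7 -0.  -0.2]
   0.5 [ 5.6 -0.1 -0.3]
   0.52 [ 7.5 -0.1 -0.3]
   0.54 [ 9.4 -0.1 -0.3]
```

```bash

python3 -m handwheel '[[[2.7,0,-0.2,0,0,0,-1],[3.7,0,-0.2,0,0,0,-1]]]' 40
python3 -c "
from h import *
lev(.50,.52,.53,.54)"
```

```text
clock: 16.85
eef_pos: [547.2, -236.8, 82.0]
eef_rot: [-1.565, 0.006, 0.089]
wrist_force: [-7.4, 1.3, 6.0]
finger_gap: 17.3
t 16.85 theta 0.476 R 94.3 Ft -7.4 Fr -1.6 Fz 6.0 z 82.0 gap 17.3 yaw 5.1
   0.5 [ 2.2 -0.  -0.1]
   0.52 [ 4.1 -0.  -0.1]
   0.53 [ 5.1 -0.1 -0.1]
   0.54 [ 6.  -0.1 -0.1]
```

```bash

python3 -m handwheel '[[[2.2,0,-0.1,0,0,0,-1],[4.1,0,-0.1,0,0,0,-1],[5.5,0,-0.1,0,0,0,-1],[5.5,0,-0.1,0,0,0,-1]]]' 40
python3 -c "
from h import *
lev(.58,.62,.65,.68)"
```

```text
clock: 17.18
eef_pos: [552.6, -236.5, 82.0]
eef_rot: [-1.565, 0.007, 0.09]
wrist_force: [-4.8, 1.6, 4.4]
finger_gap: 17.6
t 17.18 theta 0.534 R 94.3 Ft -4.6 Fr -2.1 Fz 4.4 z 82.0 gap 17.6 yaw 5.1
   0.58 [ 4.4 -0.   0.2]
   0.62 [ 8.1 -0.1  0.5]
   0.65 [11.  -0.1  0.8]
   0.68 [13.8 -0.1  1.2]
```

Click 2 felt (7.4 → 4.6 N).

```bash

python3 -m handwheel '[[[4.4,0,0.2,0,0,0,-1],[8.1,0,0.5,0,0,0,-1],[11,0,0.8,0,0,0,-1],[13.8,0,1.2,0,0,0,-1],[13.8,0,1.2,0,0,0,-1]]]' 40
python3 -c "
from h import *
lev(.7,.72,.74,.76)"
python3 -m handwheel '[[[0.5,0,0.1,0,0,0,-1]]]' 40
python3 -c "
from h import *
lev(.7,.72,.74,.76)"
```

```text
clock: 17.6
eef_pos: [566.1, -234.2, 82.0]
eef_rot: [-1.565, 0.008, 0.09]
wrist_force: [-7.4, 0.4, 5.7]
finger_gap: 17.5
t 17.6 theta 0.679 R 94.4 Ft -7.0 Fr -2.2 Fz 5.7 z 82.0 gap 17.5 yaw 5.1
   0.7 [ 2.  -0.1  0.4]
   0.72 [ 3.8 -0.1  0.8]
   0.74 [ 5.7 -0.1  1.2]
   0.76 [ 7.5 -0.1  1.6]
clock: 17.68
eef_pos: [566.1, -234.2, 82.0]
eef_rot: [-1.565, 0.01, 0.09]
wrist_force: [-8.2, 0.4, 5.4]
finger_gap: 17.3
t 17.68 theta 0.679 R 94.4 Ft -7.9 Fr -2.3 Fz 5.4 z 82.0 gap 17.3 yaw 5.1
   0.7 [ 1.9 -0.1  0.4]
   0.72 [ 3.8 -0.1  0.8]
   0.74 [ 5.6 -0.1  1.2]
   0.76 [ 7.5 -0.1  1.6]
```

```bash

python3 -m handwheel '[[[2,0,0.4,0,0,0,-1],[3.8,0,0.8,0,0,0,-1],[6,0,1.3,0,0,0,-1],[6,0,1.3,0,0,0,-1]]]' 40
python3 -c "
from h import *
lev(.78,.82,.85,.88)"
```

```text
clock: 18.02
eef_pos: [571.9, -232.6, 82.0]
eef_rot: [-1.565, 0.011, 0.09]
wrist_force: [-5.7, 0.1, 4.9]
finger_gap: 17.8
t 18.02 theta 0.743 R 94.4 Ft -5.4 Fr -1.8 Fz 4.9 z 82.0 gap 17.8 yaw 5.1
   0.78 [ 3.4 -0.1  0.9]
   0.82 [ 7.  -0.1  2. ]
   0.85 [ 9.7 -0.1  2.8]
   0.88 [12.4 -0.1  3.8]
```

Click 3 felt (7.9 → 5.4 N).

```bash

python3 -m handwheel '[[[3.4,0,0.9,0,0,0,-1],[7,0,2,0,0,0,-1],[9.7,0,2.8,0,0,0,-1],[12.6,0,3.8,0,0,0,-1],[12.6,0,3.8,0,0,0,-1]]]' 40
python3 -c "
from h import *
lev(.9,.92,.94,.96,.98)"
```

```text
clock: 18.43
eef_pos: [583.9, -227.9, 81.9]
eef_rot: [-1.566, 0.012, 0.09]
wrist_force: [-8.1, -1.8, 6.5]
finger_gap: 17.4
t 18.43 theta 0.879 R 94.5 Ft -8.1 Fr -1.9 Fz 6.5 z 81.9 gap 17.4 yaw 5.1
   0.9 [ 1.8 -0.1  0.9]
   0.92 [ 3.5 -0.1  1.6]
   0.94 [ 5.2 -0.1  2.3]
   0.96 [ 7.  -0.1  3.1]
   0.98 [ 8.7 -0.2  3.9]
```

```bash

python3 -m handwheel '[[[1.8,0,0.9,0,0,0,-1],[3.5,0,1.6,0,0,0,-1],[5.2,0,2.3,0,0,0,-1],[6.6,0,2.9,0,0,0,-1],[6.6,0,2.9,0,0,0,-1]]]' 40
python3 -c "
from h import *
lev(.96,.97,.98,1.0)"
```

```text
clock: 18.85
eef_pos: [590.0, -224.8, 81.9]
eef_rot: [-1.566, 0.013, 0.09]
wrist_force: [-6.9, -1.7, 4.2]
finger_gap: 17.4
t 18.85 theta 0.951 R 94.5 Ft -6.8 Fr -1.9 Fz 4.2 z 81.9 gap 17.4 yaw 5.1
   0.96 [ 0.6 -0.1  0.6]
   0.97 [ 1.5 -0.1  1. ]
   0.98 [ 2.3 -0.1  1.4]
   1.0 [ 4.  -0.1  2.2]
```

```bash

python3 -m handwheel '[[[1.3,0,0.8,0,0,0,-1],[2.6,0,1.5,0,0,0,-1],[2.6,0,1.5,0,0,0,-1]]]' 40
python3 - <<'E'
from h import *
lev(.98,.99,1.0)
shot('w15')
for n in ["scene","side"]:
    p,d=imaging.camera(n);np.savez(n+"2.npz",p=p,d=d)
    x,y,w,hh={"scene":(150,180,260,140),"side":(200,180,180,180)}[n]
    cv2.imwrite(f"pics/{n}2.png",cv2.resize(p[y:y+hh,x:x+w,::-1],None,fx=3,fy=3,interpolation=cv2.INTER_CUBIC))
lev()
E
```

```text
clock: 19.1
eef_pos: [592.3, -223.5, 81.9]
eef_rot: [-1.567, 0.014, 0.089]
wrist_force: [-6.4, -1.2, 4.7]
finger_gap: 17.6
t 19.1 theta 0.979 R 94.6 Ft -6.1 Fr -2.3 Fz 4.7 z 81.9 gap 17.6 yaw 5.1
   0.98 [-0.  -0.1  0.3]
   0.99 [ 0.8 -0.1  0.7]
   1.0 [ 1.7 -0.1  1.1]
t 19.25 theta 0.978 R 94.6 Ft -5.9 Fr -2.2 Fz 2.9 z 82.0 gap 17.6 yaw 5.1
```

View pics/w15.png

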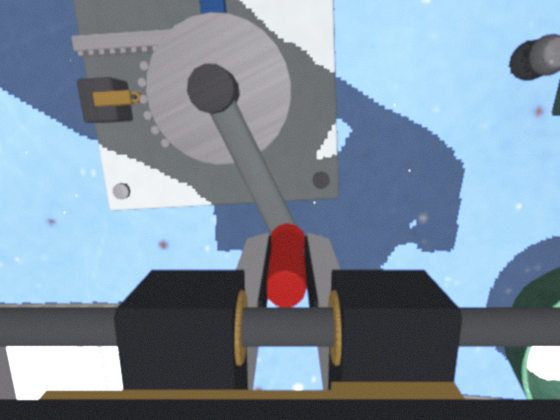

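View pics/scene2.png

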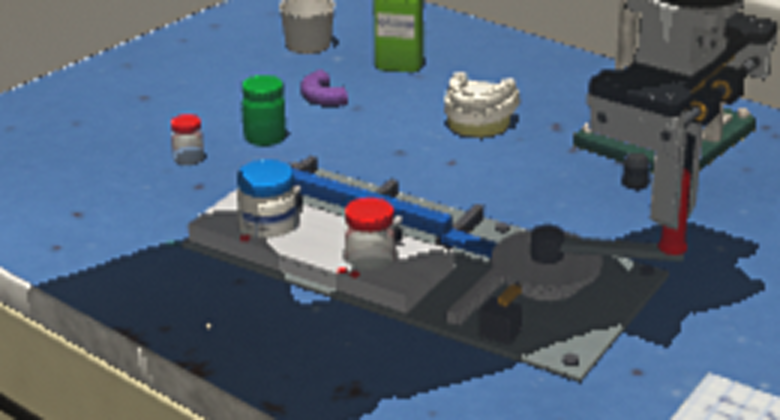

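View pics/side2.png

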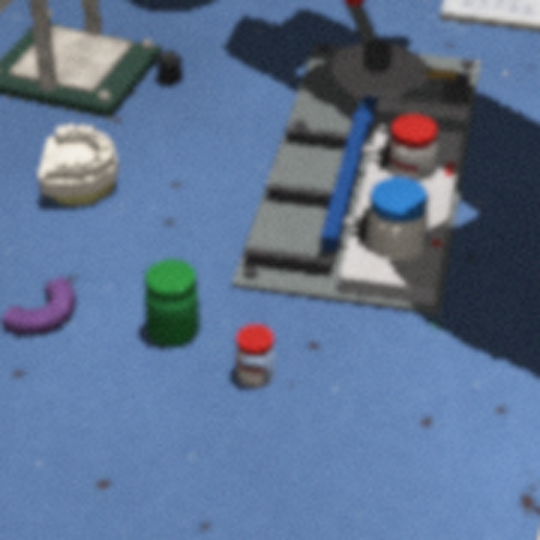

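```bash

python3 -m handwheel '[[[1.5,0,1,0,0,0,-1],[1.5,0,1,0,0,0,-1],[1.5,0,1,0,0,0,-1]]]' 40
python3 -c "
from h import *
lev(1.0,1.01,1.02)"
```

```text
clock: 19.5
eef_pos: [593.3, -222.8, 81.9]
eef_rot: [-1.567, 0.014, 0.089]
wrist_force: [-6.1, -0.9, 3.5]
finger_gap: 17.4
t 19.5 theta 0.992 R 94.6 Ft -5.7 Fr -2.5 Fz 3.5 z 81.9 gap 17.4 yaw 5.1
   1.0 [ 0.5 -0.1  0.6]
   1.01 [ 1.4 -0.1  1. ]
   1.02 [ 2.2 -0.1  1.4]
```

```bash

python3 -m handwheel '[[[1.5,0,1,0,0,0,-1],[2,0,1.4,0,0,0,-1],[2,0,1.4,0,0,0,-1]]]' 40
python3 -c "
from h import *
lev(1.0,1.01,1.02)"
```

```text
clock: 19.75
eef_pos: [595.1, -221.7, 82.0]
eef_rot: [-1.568, 0.015, 0.089]
wrist_force: [-4.8, -1.9, 2.9]
finger_gap: 17.5
t 19.75 theta 1.014 R 94.6 Ft -5.0 Fr -1.0 Fz 2.9 z 82.0 gap 17.5 yaw 5.1
   1.0 [-1.3 -0.  -0.4]
   1.01 [-0.4 -0.   0.1]
   1.02 [ 0.4 -0.1  0.5]
```

```bash

python3 - <<'E'
from h import *
s=lambda u,v:(u/3+150-.33,v/3+180-.33)
for nm,t in [("scene0",0),("scene2",1)]:
    f=np.load(nm+".npz");h=hsv(f["p"]).astype(int)
    m=((h[...,0]<8)|(h[...,0]>172))&(h[...,1]>150)&(h[...,2]>50);m[:, :340]=0;m[300:]=0;m[:230]=0
    ys,xs=np.nonzero(m);print(nm,xs.min(),xs.max(),ys.min(),ys.max())
    for y in range(ys.max()-8,ys.max()+1): print(y,xs[ys==y].min(),xs[ys==y].max(),end="; ")
    print()
lev()
shot("w16")
E
python3 - <<'E'
import cv2,numpy as np
for a,o in (("w14","a"),("w16","b")):
    p=np.load(f"{a}.npz")["p"];cv2.imwrite(f"pics/z{o}.png",cv2.resize(p[0:310,60:460,::-1],None,fx=1.9,fy=1.9))
E
```

```text
scene0 350 559 252 296Traceback (most recent call last):
  File "<stdin>", line 7, in <module>
    return umr_minimum(a, axis, None, out, keepdims, initial, where)
ValueError: zero-size array to reduction operation minimum which has no identity
Traceback (most recent call last):
FileNotFoundError: [Errno 2] No such file or directory: 'w16.npz'
```

View pics/za.png

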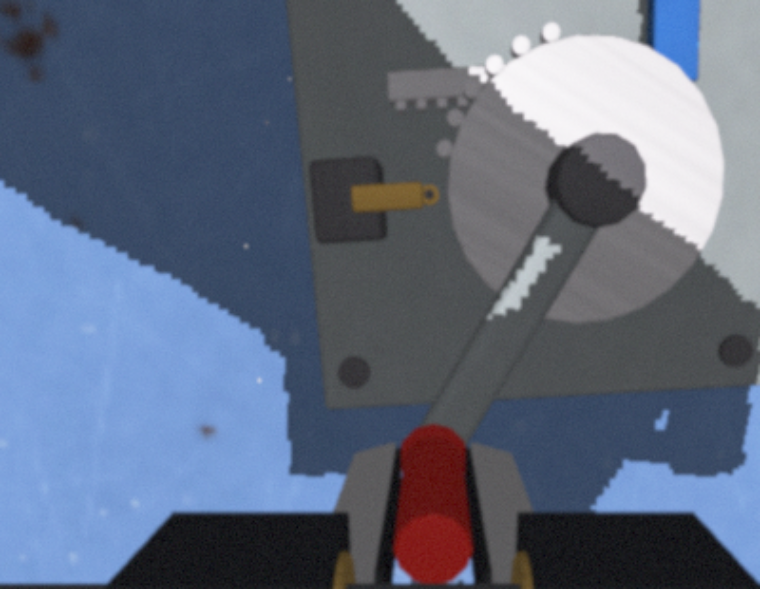

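```bash

python3 - <<'E'
from h import *
shot("w16");lev()
p=np.load("w16.npz")["p"];cv2.imwrite("pics/zb.png",cv2.resize(p[0:310,30:430,::-1],None,fx=1.9,fy=1.9))
E
```

```text
t 19.8 theta 1.014 R 94.6 Ft -5.8 Fr -1.9 Fz 3.3 z 81.9 gap 17.4 yaw 5.1
```

View pics/zb.png

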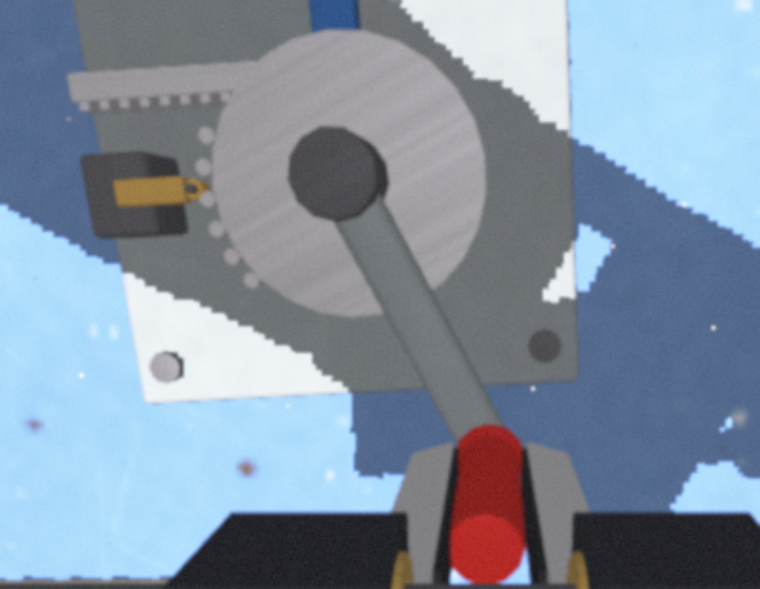

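Four teeth lie below the pawl tip, at (207,198), (216,229), (231,256) and (251,280) in the crop. The fifth, at (203,166), is still ahead, which agrees with theta ≈ 1.0. Both jars stand upright against the jaw, and the bystanders have not moved.

```bash

python3 -c "
from h import *
from cell import order
lev();print(order.sign_off());lev()"
```

```text
t 19.8 theta 1.014 R 94.6 Ft -5.8 Fr -1.9 Fz 3.3 z 81.9 gap 17.4 yaw 5.1
the job is handed in; nothing more can be done
None
the job is handed in; nothing more can be done
```

The job is handed in at 19.8 s of the 67 s allowed. I put the blue-capped jar in pocket 1 and let go. I then put the larger red-capped jar in pocket 2 and let go. I took the red handle with 40 N of grip, swung the lever four clicks and was still holding it at sign-off.

**Lever position:** my last reading was about 1.01 rad, past click 4 (0.93) and short of click 5 (1.14). In the wrist picture four teeth had passed the pawl and the fifth was still ahead of it.

**Jars and bystanders:** both jars stood upright in their pockets with the jaw closed against them. In the last scene and side pictures the cast, the silicone key, the green jar and the small red jar were where they started. I did not specifically check the polishing cone.

**Check that disagreed:** the force drop at click 4 was less distinct than at the first three. It eased gradually from 8.1 N to about 5–6 N between 0.88 and 1.01 rad. I therefore relied on the angle and the tooth count to confirm click 4.

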